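# Ready the fondue station

## Robot

A 6-joint arm with a two-finger parallel gripper is mounted at the origin on the work surface. World frame = base frame: x ahead of the robot, y to its left, z up, the work surface at z = 0. Lengths are in m, angles in rad, forces in N, time in s.
With the tool pointing down it reaches from about 0.35 to 0.775 m from the base axis. Payload 5.5 kg.
Tool frame: the origin (TCP) lies between the finger pads; the fingertips stand 11 mm ahead of it and the grasp point (between the pads) lies 8 mm behind it; z points along the fingers, y is the line along which they close (so a half turn about z gives the same grasp; the last joint's range is limited). The gripper opens to 85 mm and grips with 20 to 120 N. Pads are 22 mm wide; open, the fingers measure 114 mm over their backs; the gripper's body (76 mm by 85 mm) begins 54 mm behind the grasp point. The pads swing forward as they close: fully open they stand 13 mm farther back than shut.
Start: joints at [1.167, 0.313, 0.046, 1.304, 0, 1.431], TCP at [0.15, 0.555, 0.242] pointing down, gripper open.
Joint ranges: [-2.76, 2.76], [-0.86, 1.69], [-1.03, 1.26], [-2.2, 2.34], [-1.47, 1.5], [-3.14, 3.14]. Speed limits (rad/s): [2.57, 2.57, 3.14, 3.14, 3.14, 3.14].

## Interface

Orientations are given as a unit quaternion [x, y, z, w].
In Python, from station import bot gives the robot as it stands.
- The arm moves only by the shell command python3 -m crank 'ROWS'. ROWS is JSON, a list of rows, each an object of numbers: "jaw": the closure, from 0 (fully open) to 1 (shut); "dx", "dy", "dz": the shift along the tool's x, y, z in units of 25 cm (1.0 is 25 cm); "ax", "ay", "az": the turn, a rotation vector about the tool's x, y, z in units of 2 rad (1.0 is 2 rad). In form: [{"jaw": .., "dx": .., "dy": .., "dz": .., "ax": .., "ay": .., "az": ..}, ...]. A call has 1 to 20 rows; each row is the pose to reach, as a shift and turn from the pose commanded when the call began, along the tool's axes at that moment; what a row does not reach only later rows make up. A row lasts 1/8 s, in which the tool goes at most 62.5 mm and 10.7 degrees, less where a joint would pass 70% of its speed; a pose out of reach is approached as far as the arm can. A call with a number of a shift or a turn outside -1 to 1 is refused whole. A call with a gripper value outside its range is refused whole. The fingers move at their own pace and stop on an object; the grip force is fixed at half the most. Time passes only in rows, so rows that repeat a pose let the fingers close. It gives the time, the measured TCP pose, the force, the opening and the grip force at its end, in the units of the state.
- bot.observe(): the state, without advancing time (a new reading comes with each control period).
- bot.snapshot(name): name is "scene" or "top"; returns (picture, depth): 420x560x3 uint8, blue, green, red; 420x560 float32, m along the optical axis (not along the pixel's ray), 0 where there is no reading.
- bot.camera_info(name): a dict with "vertical_fov" (degrees; the focal length in pixels is half the picture's height over the tangent of half this angle, whatever the lens; pixels are square), "cx", "cy" (the principal point, pixels), "rvec" (rotation vector, rad) and "tvec" (3), from world to camera coordinates, as OpenCV has them. Camera axes: x right, y down, z forward; pixel columns grow to the right and rows downward; lengths in m; the calibration is good to about 2 mm. A picture is of the moment at which its call begins. camera_info takes no time and is no camera call.
- bot.sign_off(): hands the job in; it is judged then, once.
The state is a dict: "clock": time; "joint_pos": joint angles; "dq": joint speeds; "effort": joint torques, N m; "eef_pos": TCP position; "orientation": TCP orientation; "wrist_force": force on the tool from outside, world axes, zero at the start; "moment": the same for the moment, N m; "gripper_width": finger opening in m; "gripper_force": force on a finger pad.
Only numpy, scipy, OpenCV 4.12 (cv2) and the standard library are available. Lean on these libraries where they do the work, as an engineer would, in place of code of your own. Each camera call takes 0.05 s, during which the arm holds its last target. There are 200 camera calls.

## Task

Get the fondue station ready: lift the red pot off the cork mat by its arched handle and set it down gently on the station, fully home over the two locating pegs, and let go. Then turn the big black dial until its pointer lines up with the raised brass marker on the scale, and last of all push the switch lever right over to its other (far) end. Keep the pot upright and leave the other kitchen things where they stand.

Things in the scene. Friction and masses are not known exactly. Their poses are not given: they have to be found in the camera images.
- station: Fixed stainless steel fondue station, deck 260 (x) x 480 (y) mm, top 45 mm above the table. Origin: centre of its underside, on the table. Hot plate with pegs at its +y end, dial at its -y end, switch lever between them towards the +x edge.
- seat (a point): Centre of the top of the round hot plate (124 mm diameter, 6 mm above the deck), at (0, 140, 51) mm in the station's frame. Axes as the station's. Two upright 11 mm pegs stand on the deck at x = -78 and +78 mm, tips 22 mm above this point. The seated pot's origin coincides with this point, its x axis along the station's x axis, either way round.
- pot: Red enamelled fondue pot, 0.8 kg, loose, standing on the cork mat. Round body 124 mm diameter, rim 93 mm high, fixed arched handle over the top along its x axis. Foot plate 190 (x) x 50 (y) x 8 mm thick whose two ears have 17 mm holes at x = -78 and +78 mm, which go over the pegs. Origin: centre of the underside. Symmetric under a half turn.
- pot_grip (a point): Middle of the arched handle's black grip bar, 147 mm above the pot's underside; bar 75 mm long (along the pot's x), 16 mm wide (y) and 16 mm high, free space 45 mm below it.
- mat: Fixed round cork mat, 200 mm diameter, 8 mm thick, under the pot at the start. Origin: centre of its underside.
- dial_axis (a point): Point on the dial's vertical axis of rotation at deck height, at (0, -115, 45) mm in the station's frame; axes as the station's.
- dial (a joint): Turn angle of the dial (rad), growing counterclockwise from above, range -1.75 to 1.75; at 0 the pointer points to the station's -y, at -1.57 to its -x, at +1.57 to its +x. Stiff enough to stay where it is left (0.1 N m).
- dial_tip (a point): Top of the pointer bar's outer tip, 83.5 mm from the dial's axis, 45 mm above the deck; its x axis points outward along the pointer. The dial is a black disc of 38 mm radius, 25 mm high, with a pointer bar 14 mm thick reaching from 12 mm behind the axis to 84 mm in front of it, 4 to 45 mm above the deck, with a white line on top.
- marker: Raised brass marker fixed on the deck beside the dial, 24 mm long, 10 mm wide, 12 mm high, lying 88 to 112 mm from the dial's axis (the pointer passes just inside it). Origin: on the dial's axis at deck height; its x axis points outward through the marker; the dial is set when the pointer has the same direction (dial values of about -0.3 to 1.0, varying).
- switch (a joint): Switch lever angle (rad): 0 leaning to the station's -x (off), 1.0 leaning to its +x (on); stays where it is left.
- switch_tip (a point): Black ball at the tip of the 80 mm switch lever, a steel rod standing on a small black block on the deck, with its pivot at x = 50 mm, y = 0 in the station's frame and swings in the station's x-z plane.
- fork_cup: White ceramic cup, 84 mm diameter, 105 mm high, with six forks standing in it to 230 mm. Bystander. Origin: underside centre.
- glass_lid: Glass lid 136 mm diameter with black knob, 46 mm high, lying on the table. Bystander. Origin: underside centre.
- turntable: Fixed round wooden turntable, 240 mm diameter, 28 mm high. Carries the two bowls. Origin: underside centre.
- bowl_a: White dipping bowl 90 mm diameter, 45 mm high, on the turntable. Bystander. Origin: underside centre.
- bowl_b: The second, like bowl_a. Bystander.
- mill: Dark wooden pepper mill, 56 mm diameter, 150 mm high. Bystander. Origin: underside centre.
- jar: Glass jar with steel cap, 72 mm diameter, 85 mm high. Bystander. Origin: underside centre.
- spatula: Wooden spatula, 200 mm long, lying on the table. Bystander.

How it is judged:
On the way, in this order (a step that is already met when the one before it is completed fails the run):
1. the pot is seated on the station over both pegs and let go (horizontal distance between pot and seat below 0.007 m and z of pot in the frame of seat below 0.004 m and angle between pot's own z axis and vertical below 0.06 rad and angle between the x axis of pot and the x axis of station, either way round below 0.1 rad and contact force between the fingers and pot below 0.3 N and linear speed of pot below 0.02 m/s), for 0.2 s.
2. the dial's pointer rests in line with the marker, the pot still seated (horizontal distance between pot and seat below 0.007 m and z of pot in the frame of seat below 0.004 m and angle between pot's own z axis and vertical below 0.06 rad and angle between the x axis of pot and the x axis of station, either way round below 0.1 rad and angle between the x axis of dial_tip and the x axis of marker, either way round below 0.1 rad and velocity of joint dial between -0.05 and 0.05 rad/s), for 0.2 s.
3. the switch lever is over at its far end (value of joint switch above 0.85 rad), for 0.2 s.
At the end, for the whole second after the job is handed in: The pot stands seated over both pegs (origin within 7 mm of the seat sideways and less than 4 mm above it, turned within 0.1 rad, upright within 0.06 rad), still and let go; the dial's pointer is within 0.10 rad (6 degrees) of the marker's direction; the switch lever is past 0.85 rad (all of step 1 and angle between the x axis of dial_tip and the x axis of marker, either way round below 0.1 rad and value of joint switch above 0.85 rad); the robot touches nothing.
It fails at once if the pot is tipped more than about 30 degrees (angle between pot's own z axis and vertical above 0.5 rad).
It fails at once if the pot is dropped or slammed on the station (over 120 N) (contact force between pot and station above 120 N).
It fails at once if another kitchen thing is moved more than 40 mm (distance of any of fork_cup, glass_lid, bowl_a, bowl_b, mill, jar, spatula from where it was at the start of the episode above 0.04 m).
It also fails if it takes over 58 s, if anything falls off the work surface, if the arm or the gripper's body presses on something with over 40 N, if the wrist force passes 120 N, or if a joint passes its speed limit or range.

## Working session

There is one attempt and no reset: what is moved stays moved. The work goes in short steps, Python scripts to look and compute and a shell command to move; the robot and the scene stay as the last step left them, time stands still between calls to the robot, and variables do not carry over. Pictures are saved under pics/ and viewed, at most 10 in all, crops included, and the job is handed in when it is done.

```bash
mkdir -p pics; ls; cat > h.py <<'E'
import numpy as np, cv2
from station import bot
from scipy.spatial.transform import Rotation as R
def cam(n):
    c=bot.camera_info(n); f=210/np.tan(np.radians(c['vertical_fov'])/2)
    return f,c['cx'],c['cy'],cv2.Rodrigues(np.array(c['rvec'],float))[0],np.array(c['tvec'],float).ravel(),c
def cloud(n,d):
    f,cx,cy,Rm,t,_=cam(n); v,u=np.mgrid[:420,:560]
    p=np.stack([(u-cx)/f*d,(v-cy)/f*d,d],-1)
    return (p-t)@Rm
def ray(n,u,v,z):
    f,cx,cy,Rm,t,_=cam(n); d=Rm.T@np.array([(u-cx)/f,(v-cy)/f,1]); o=-Rm.T@t
    return o+d*(z-o[2])/d[2]
def shift(p,yaw=None):
    "world target TCP -> dx,dy,dz units in tool axes"
    s=bot.observe(); q=R.from_quat(s['orientation'])
    return q.inv().apply(np.array(p)-s['eef_pos'])/.25
E
python3 - <<'E'
from h import *
for n in ("scene","top"):
    p,d=bot.snapshot(n); cv2.imwrite(f"pics/{n}0.png",p); np.save(n+"0.npy",d); print(cam(n)[5])
s=bot.observe(); print(s)
print(R.from_quat(s['orientation']).as_matrix().round(3))
E
```

```text
pics
{'vertical_fov': 43.64702678198113, 'cx': 279.8663429448514, 'cy': 207.41492755892068, 'rvec': array([ 0.90447178,  2.4227086 , -1.1325058 ]), 'tvec': array([ 0.47504532, -0.12005948,  1.91943197])}
{'vertical_fov': 54.94677835716212, 'cx': 283.3346838807213, 'cy': 207.66587818406902, 'rvec': array([ 2.14295591, -2.20929644,  0.07628797]), 'tvec': array([-0.01359295,  0.57416462,  1.65288417])}
{'clock': 0.1, 'joint_pos': array([ 1.16740310e+00,  3.13913412e-01,  4.50831607e-02,  1.30358566e+00,
       -3.33463038e-05,  1.43123599e+00]), 'dq': array([ 2.00964318e-04, -2.67571593e-03,  2.80877075e-03, -1.52803617e-03,
        1.92649892e-05,  2.49392332e-04]), 'effort': array([ 1.84334465e-03, -4.81726277e+01,  2.99244654e+01,  1.27304738e-02,
       -1.83504580e-04, -5.85214011e-08]), 'eef_pos': array([0.14977348, 0.55469851, 0.24150093]), 'orientation': array([ 1.31534118e-01,  9.91311313e-01, -7.84606641e-04, -2.01087228e-04]), 'wrist_force': array([-0.70646491, -0.12297772,  0.46207302]), 'moment': array([ 0.00904293,  0.02231484, -0.01123673]), 'gripper_force': 0.0, 'gripper_width': 0.08542016233733579}
[[-0.965  0.261 -0.001]
 [ 0.261  0.965 -0.002]
 [ 0.    -0.002 -1.   ]]
```

View pics/top0.png

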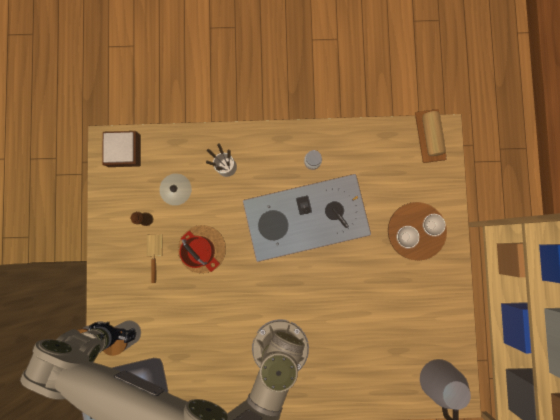

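View pics/scene0.png

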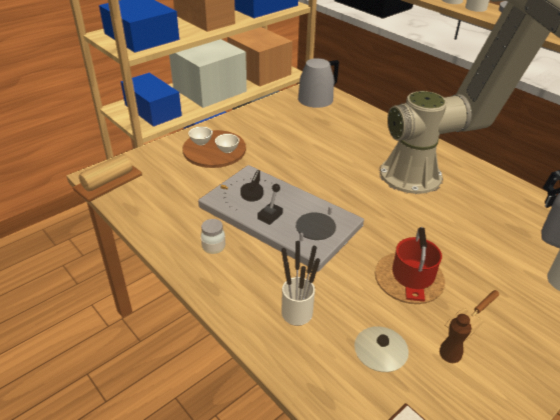

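The top view shows the pot at about (197,252), the station at (307,217) with plate (273,225), lever block (304,205) and dial (335,210). The lid, mill and fork cup are left and above the pot. The scene view shows the same layout, with the brass marker near (224,187). Next I'll measure them.

```bash
python3 - <<'E'
from h import *
P={n:cv2.imread(f"pics/{n}0.png") for n in("scene","top")}
D={n:np.load(n+"0.npy") for n in P}; C={n:cloud(n,D[n]) for n in P}
for n in P:
    c=C[n]; ok=D[n]>0
    # station: deck height, within region
    m=ok&(abs(c[...,2]-.045)<.008)&(c[...,0]>.3)&(c[...,0]<.75)&(abs(c[...,1])<.4)
    hsv=cv2.cvtColor(P[n],cv2.COLOR_BGR2HSV); m2=m&(hsv[...,1]<70)
    k=cv2.connectedComponentsWithStats(m2.astype(np.uint8)); i=1+np.argmax(k[2][1:,4]); pts=c[k[1]==i]
    r=cv2.minAreaRect(pts[:,:2].astype(np.float32)); print(n,"station",r,np.median(pts[:,2]))
    # ray-cast version
    cn=max(cv2.findContours((k[1]==i).astype(np.uint8),0,1)[0],key=cv2.contourArea)
    w=np.array([ray(n,u,v,.045)[:2] for u,v in cn[:,0]],np.float32); print(" ray",cv2.minAreaRect(w))
    # pot red
    red=((hsv[...,0]<6)|(hsv[...,0]>174))&(hsv[...,1]>170)&ok&(c[...,0]>.25)&(c[...,0]<.6)&(c[...,1]>.2)
    for lo,hi in((0.0,.03),(.085,.1),):
        q=c[red&(c[...,2]>lo)&(c[...,2]<hi)]
        if len(q)>5: print(" red",lo,len(q),q.mean(0),cv2.minAreaRect(q[:,:2].astype(np.float32)))
    hm=ok&(c[...,2]>.125)&(c[...,2]<.18)&(np.hypot(c[...,0]-.37,c[...,1]-.33)<.12)
    q=c[hm]; print(" handle",len(q),q.mean(0),q[:,2].max())
    if len(q)>4: print(cv2.minAreaRect(q[:,:2].astype(np.float32)))
a=cv2.resize(P["top"][130:290,120:380],None,fx=3,fy=3,interpolation=2)
b=cv2.resize(P["scene"][160:270,190:370],None,fx=4,fy=4,interpolation=2)
cv2.imwrite("pics/ca.png",a); cv2.imwrite("pics/cb.png",b)
E
```

```text
scene station ((0.5295430421829224, -0.12050929665565491), (0.2716151177883148, 0.4804424047470093), 11.894083976745605) 0.04580637221603235
 ray ((0.5360537767410278, -0.11671608686447144), (0.2666192650794983, 0.4805036783218384), 11.456418991088867)
 red 0.0 388 [0.42270414 0.33962891 0.01924249] ((0.415657639503479, 0.33897703886032104), (0.15779605507850647, 0.08258034288883209), 40.26068878173828)
 red 0.085 253 [0.41225303 0.32396739 0.09323708] ((0.4099809229373932, 0.3225289583206177), (0.12362547218799591, 0.11804473400115967), 28.10601806640625)
 handle 201 [0.42060943 0.33193398 0.15630395] 0.16920708783870897
((0.40913626551628113, 0.3230867087841034), (0.12821969389915466, 0.01646837219595909), 41.554012298583984)
top station ((0.5303375124931335, -0.12277638912200928), (0.2571694850921631, 0.47658219933509827), 11.441389083862305) 0.04655952573863649
 ray ((0.5303613543510437, -0.12289848923683167), (0.2569364011287689, 0.47575661540031433), 11.460810661315918)
 red 0.0 459 [0.40514152 0.31765331 0.01709021] ((0.4038392901420593, 0.32499268651008606), (0.1853187531232834, 0.09359423816204071), 28.510412216186523)
 red 0.085 36 [0.40314344 0.316547   0.09700449] ((0.40285319089889526, 0.3182978928089142), (0.11666548997163773, 0.11835212260484695), 43.7366828918457)
 handle 128 [0.40489773 0.31706491 0.1586331 ] 0.1712508552142815
((0.4071314334869385, 0.3197008967399597), (0.12940314412117004, 0.016194915398955345), 42.13057327270508)
```

View pics/ca.png

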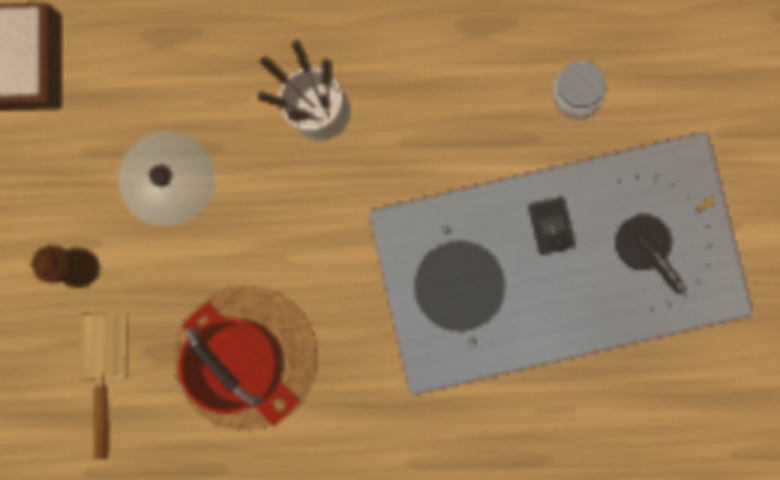

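View pics/cb.png

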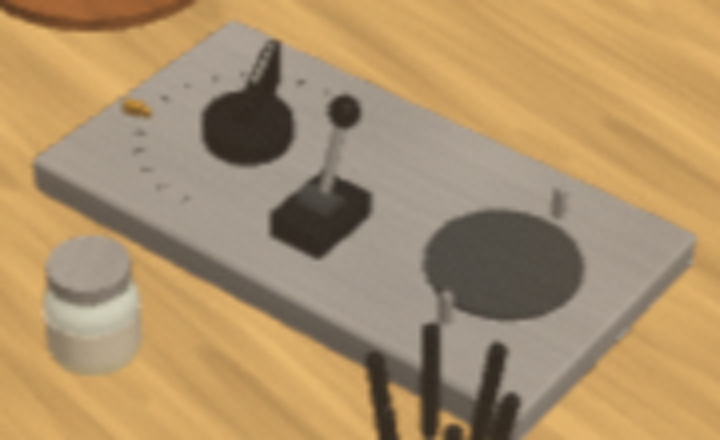

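The crops show the pegs at crop-a (447,229) and (473,341), the brass marker at (706,204) and the dial at (643,242) with its tip at (683,292). The pot's ear holes are at about (206,315) and (279,405). The lever leans toward the robot. Next I'll refine the positions.

```bash
python3 - <<'E'
from h import *
P={n:cv2.imread(f"pics/{n}0.png") for n in("scene","top")}
pr=lambda *a:print(*[x.round(4) if isinstance(x,np.ndarray) else x for x in a])
ca=lambda x,y,z:ray("top",120+(x+.5)/3-.5,130+(y+.5)/3-.5,z)[:2]
cb=lambda x,y,z:ray("scene",190+(x+.5)/4-.5,160+(y+.5)/4-.5,z)[:2]
def ang(v): return np.degrees(np.arctan2(v[1],v[0]))
# plate ellipse
for n,(u,v) in(("top",(273,225)),("scene",(316,226))):
    hsv=cv2.cvtColor(P[n],cv2.COLOR_BGR2HSV); g=P[n].max(2)
    m=np.zeros(g.shape,np.uint8); m[v-28:v+29,u-28:u+29]=(g<(g[v,u].astype(int)+ (110 if 0 else 35)))[v-28:v+29,u-28:u+29]
    k=cv2.connectedComponents(m)[1]; c=max(cv2.findContours((k==k[v,u]).astype(np.uint8),0,1)[0],key=cv2.contourArea)
    w=np.array([ray(n,*q,.051)[:2] for q in c[:,0]],np.float32); pr(n,"plate",g[v,u],cv2.minEnclosingCircle(w),cv2.fitEllipse(w))
p1,p2=ca(447,229,.07),ca(473,341,.07); pr("pegs top",p1,p2,(p1+p2)/2,np.linalg.norm(p1-p2),ang(p1-p2))
p1,p2=cb(447,292,.073),cb(559,190,.073); pr("pegs scene",p1,p2,(p1+p2)/2,np.linalg.norm(p1-p2),ang(p1-p2))
h1,h2=ca(206,315,.016),ca(279,405,.016); pr("holes top",h1,h2,(h1+h2)/2,np.linalg.norm(h1-h2),ang(h1-h2))
mt=ca(706,204,.054); ms=cb(137,107,.054)
a=np.radians(11.46); S=np.array([.5305,-.1225]); Rz=np.array([[np.cos(a),-np.sin(a)],[np.sin(a),np.cos(a)]])
W=lambda x,y:S+Rz@[x,y]
dial=W(0,-.115)
for m in(mt,ms):
    l=Rz.T@(m-dial); pr("marker",m,"local",l,np.hypot(*l),"dialval",np.arctan2(l[0],-l[1]))
t=ca(683,292,.09); l=Rz.T@(t-dial); pr("tip",t,l,np.arctan2(l[0],-l[1]))
pr("seat",W(0,.14),"dial",dial,"pivot",W(.05,0), "dial seen", ca(643,242,.07))
# brass centroid
for n,(u,v) in(("top",(355,198)),("scene",(224,187))):
    hsv=cv2.cvtColor(P[n],cv2.COLOR_BGR2HSV).astype(int)[v-8:v+9,u-8:u+9]; m=(hsv[...,1]>90)
    y,x=np.nonzero(m); q=ray(n,x.mean()+u-8,y.mean()+v-8,.053)[:2]; l=Rz.T@(q-dial); pr(n,len(x),q,l,np.hypot(*l),np.arctan2(l[0],-l[1]))
E
```

```text
top plate 76 ((0.5028635859489441, 0.013805628754198551), 0.06244479864835739) ((0.5029683709144592, 0.013946577906608582), (0.12000143527984619, 0.12136941403150558), 129.3847198486328)
scene plate 82 ((0.5117843151092529, 0.018209286034107208), 0.07131221890449524) ((0.5050214529037476, 0.0174205731600523), (0.11987468600273132, 0.12725943326950073), 107.06560516357422)
pegs top [0.5783 0.0275] [ 0.4273 -0.0031] [0.5028 0.0122] 0.15409310845231983 11.462301746770825
pegs scene [0.5767 0.0298] [ 0.4275 -0.    ] [0.5021 0.0149] 0.15210527387085315 11.327942868447387
holes top [0.4738 0.3668] [0.3472 0.2676] [0.4105 0.3172] 0.16084598159449964 38.0889825991153
marker [ 0.6028 -0.3242] local [ 0.0308 -0.0971] 0.10183312401406014 dialval 0.3069708079172372
marker [ 0.6021 -0.3206] local [ 0.0308 -0.0934] 0.09831952158167802 dialval 0.31887237918647554
tip [ 0.4835 -0.2827] [-0.0779 -0.0326] -1.1740069554229924
seat [0.5027 0.0147] dial [ 0.5533 -0.2352] pivot [ 0.5795 -0.1126] dial seen [ 0.5526 -0.2349]
top 48 [ 0.6107 -0.3456] [ 0.0343 -0.1196] 0.12440301224268703 0.27896792469693643
scene 78 [ 0.5974 -0.3431] [ 0.0217 -0.1145] 0.11657982610739193 0.1874651500683616
```

```bash
python3 -m crank '[{"jaw":0,"dx":-0.625,"dy":-0.32,"az":-0.498},{"jaw":0,"dx":-0.625,"dy":-0.32,"az":-0.498},{"jaw":0,"dx":-0.625,"dy":-0.32,"az":-0.498},{"jaw":0,"dx":-0.625,"dy":-0.32,"az":-0.498},{"jaw":0,"dx":-0.625,"dy":-0.32,"az":-0.498},{"jaw":0,"dx":-0.625,"dy":-0.32,"az":-0.498},{"jaw":0,"dx":-0.625,"dy":-0.32,"az":-0.498}]'
python3 - <<'E'
from h import *
s=bot.observe();print(s['eef_pos'],s['joint_pos'].round(2));x=R.from_quat(s['orientation']).as_matrix();print(x.round(3),np.degrees(np.arctan2(x[1,0],x[0,0])))
print(shift([.4085,.3195,.24]),shift([.4085,.3195,.147]))
E
```

```text
[0.14977348 0.55469851 0.24150093] [ 1.17  0.31  0.05  1.3  -0.    1.43]
[[-0.965  0.261 -0.001]
 [ 0.261  0.965 -0.002]
 [ 0.    -0.002 -1.   ]] 164.88348191316754
[-1.2444398  -0.63834436  0.0067912 ] [-1.24451133 -0.63774601  0.37879071]$[0]: bad value
```

```bash
python3 -m crank '[{"jaw":0,"dx":-0.625,"dy":-0.32,"dz":0,"ax":0,"ay":0,"az":-0.498},{"jaw":0,"dx":-0.625,"dy":-0.32,"dz":0,"ax":0,"ay":0,"az":-0.498},{"jaw":0,"dx":-0.625,"dy":-0.32,"dz":0,"ax":0,"ay":0,"az":-0.498},{"jaw":0,"dx":-0.625,"dy":-0.32,"dz":0,"ax":0,"ay":0,"az":-0.498},{"jaw":0,"dx":-0.625,"dy":-0.32,"dz":0,"ax":0,"ay":0,"az":-0.498},{"jaw":0,"dx":-0.625,"dy":-0.32,"dz":0,"ax":0,"ay":0,"az":-0.498},{"jaw":0,"dx":-0.625,"dy":-0.32,"dz":0,"ax":0,"ay":0,"az":-0.498}]'
python3 - <<'E'
from h import *
s=bot.observe();print(s['eef_pos'],s['joint_pos'].round(2));x=R.from_quat(s['orientation']).as_matrix();print(x.round(3),np.degrees(np.arctan2(x[1,0],x[0,0])))
print(shift([.4085,.3195,.24]),shift([.4085,.3195,.147]))
E
```

```text
clock: 0.98
eef_pos: [0.2798, 0.4369, 0.2419]
orientation: [-0.357, 0.934, -0.0, -0.0]
wrist_force: [-0.5, 0.6, -0.0]
gripper_width: 0.0855
gripper_force: 0.0
[0.27984261 0.43688746 0.2419201 ] [ 0.85  0.21 -0.1   1.27  0.    0.12]
[[-0.745 -0.667 -0.001]
 [-0.667  0.745 -0.001]
 [ 0.001 -0.    -1.   ]] -138.12987964818595
[-0.06983183 -0.69314108  0.00765314] [-0.07013787 -0.69312488  0.37965301]
```

```bash
python3 -m crank '[{"jaw":0,"dx":-0.07,"dy":-0.693,"dz":0,"ax":0,"ay":0,"az":0},{"jaw":0,"dx":-0.07,"dy":-0.693,"dz":0,"ax":0,"ay":0,"az":0},{"jaw":0,"dx":-0.07,"dy":-0.693,"dz":0,"ax":0,"ay":0,"az":0},{"jaw":0,"dx":-0.07,"dy":-0.693,"dz":0.1,"ax":0,"ay":0,"az":0},{"jaw":0,"dx":-0.07,"dy":-0.693,"dz":0.24,"ax":0,"ay":0,"az":0},{"jaw":0,"dx":-0.07,"dy":-0.693,"dz":0.38,"ax":0,"ay":0,"az":0},{"jaw":0,"dx":-0.07,"dy":-0.693,"dz":0.38,"ax":0,"ay":0,"az":0}]'
python3 -m crank '[{"jaw":1,"dx":0,"dy":0,"dz":0,"ax":0,"ay":0,"az":0},{"jaw":1,"dx":0,"dy":0,"dz":0,"ax":0,"ay":0,"az":0},{"jaw":1,"dx":0,"dy":0,"dz":0,"ax":0,"ay":0,"az":0},{"jaw":1,"dx":0,"dy":0,"dz":0,"ax":0,"ay":0,"az":0},{"jaw":1,"dx":0,"dy":0,"dz":0,"ax":0,"ay":0,"az":0},{"jaw":1,"dx":0,"dy":0,"dz":0,"ax":0,"ay":0,"az":0}]'
```

```text
clock: 1.85
eef_pos: [0.4066, 0.3188, 0.1447]
orientation: [-0.357, 0.934, -0.0, -0.003]
wrist_force: [-0.6, -0.8, 0.8]
gripper_width: 0.0856
gripper_force: 0.0
clock: 2.6
eef_pos: [0.4085, 0.3209, 0.1481]
orientation: [-0.358, 0.934, 0.001, 0.0]
wrist_force: [-2.3, 4.0, 5.7]
gripper_width: 0.0151
gripper_force: 60.4
```

```bash
python3 -m crank '[{"jaw":1,"dx":0,"dy":0,"dz":-0.04,"ax":0,"ay":0,"az":0},{"jaw":1,"dx":0,"dy":0,"dz":-0.12,"ax":0,"ay":0,"az":0},{"jaw":1,"dx":0,"dy":0,"dz":-0.2,"ax":0,"ay":0,"az":0},{"jaw":1,"dx":0,"dy":0,"dz":-0.28,"ax":0,"ay":0,"az":0},{"jaw":1,"dx":0.02,"dy":-0.05,"dz":-0.36,"ax":0,"ay":0,"az":0.01},{"jaw":1,"dx":0.07,"dy":-0.15,"dz":-0.36,"ax":0,"ay":0,"az":0.04},{"jaw":1,"dx":0.14,"dy":-0.3,"dz":-0.36,"ax":0,"ay":0,"az":0.08},{"jaw":1,"dx":0.21,"dy":-0.45,"dz":-0.36,"ax":0,"ay":0,"az":0.12},{"jaw":1,"dx":0.28,"dy":-0.6,"dz":-0.36,"ax":0,"ay":0,"az":0.17},{"jaw":1,"dx":0.35,"dy":-0.75,"dz":-0.36,"ax":0,"ay":0,"az":0.22},{"jaw":1,"dx":0.4,"dy":-0.87,"dz":-0.36,"ax":0,"ay":0,"az":0.25},{"jaw":1,"dx":0.43,"dy":-0.93,"dz":-0.36,"ax":0,"ay":0,"az":0.265},{"jaw":1,"dx":0.44,"dy":-0.95,"dz":-0.36,"ax":0,"ay":0,"az":0.265},{"jaw":1,"dx":0.44,"dy":-0.95,"dz":-0.36,"ax":0,"ay":0,"az":0.265}]'
python3 - <<'E'
from h import *
s=bot.observe();print(s['eef_pos'],s['joint_pos'].round(2));x=R.from_quat(s['orientation']).as_matrix();print(x.round(3),np.degrees(np.arctan2(x[1,0],x[0,0])))
for n in("scene","top"):
    p,d=bot.snapshot(n); cv2.imwrite(f"pics/{n}1.png",p); np.save(n+"1.npy",d)
p=cv2.imread("pics/top1.png");q=cv2.imread("pics/scene1.png")
a=cv2.resize(p[150:290,180:380],None,fx=3,fy=3,interpolation=2); b=cv2.resize(q[130:290,300:460],None,fx=3,fy=3,interpolation=2)
cv2.imwrite("pics/c1.png",np.hstack([cv2.resize(a,(440,308)),cv2.resize(b,(308,308))]))
E
```

```text
clock: 4.35
eef_pos: [0.4853, 0.0703, 0.237]
orientation: [-0.101, 0.995, 0.0, -0.001]
wrist_force: [0.6, -0.2, -7.4]
gripper_width: 0.0148
gripper_force: 59.1
[0.48527362 0.07027967 0.23695496] [-0.02  0.15 -0.18  1.24  0.   -0.22]
[[-0.979 -0.202 -0.001]
 [-0.202  0.979  0.001]
 [ 0.001  0.001 -1.   ]] -168.3743365557624
```

View pics/c1.png

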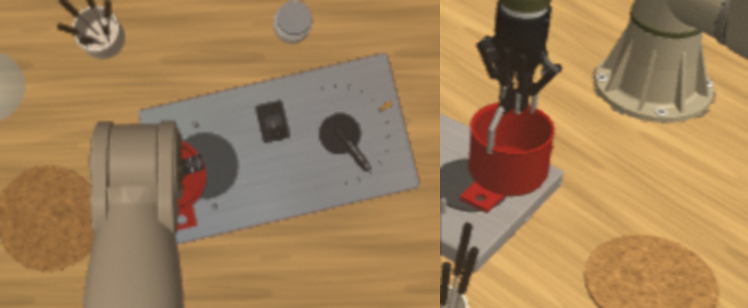

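The right half shows the pot hanging upright from the gripper, with its +x ear at scene px (321,234). The left half shows the -x ear hole at top px (263,249). I'll measure both against the pegs.

```bash
python3 - <<'E'
from h import *
tcp=bot.observe()['eef_pos']; a=np.radians(11.6); Rz=np.array([[np.cos(a),-np.sin(a)],[np.sin(a),np.cos(a)]])
for n,(u,v),sg in(("scene",(321,234),1),("top",(263,249),-1)):
    p=cv2.imread(f"pics/{n}1.png"); h=cv2.cvtColor(p,cv2.COLOR_BGR2HSV); 
    red=(((h[...,0]<8)|(h[...,0]>172))&(h[...,1]>150))
    # redness-weighted hole centroid in a small window
    w=p[v-5:v+6,u-5:u+6].astype(float); g=w[...,1]; print(n); print(g.astype(int))
    wt=np.clip(g-np.median(g)-10,0,None); y,x=np.mgrid[v-5:v+6,u-5:u+6]
    # circle of rim from cloud
    c=cloud(n,np.load(n+"1.npy")); q=c[red&(c[...,2]>.182)&(c[...,2]<.2)&(np.hypot(c[...,0]-tcp[0],c[...,1]-tcp[1])<.09)]
    print("rim",len(q),q.mean(0),cv2.minEnclosingCircle(q[:,:2].astype(np.float32)))
    e=c[red&(c[...,2]<.112)&(c[...,2]>.09)&(np.hypot(c[...,0]-tcp[0],c[...,1]-tcp[1])<.12)]
    l=(e[:,:2]-tcp[:2])@Rz; print("ear z",np.median(e[:,2]),"local",l.min(0),l.max(0))
    for du in(-1,0,1): print((ray(n,u+du,v,.106)[:2]-tcp[:2])@Rz)
E
```

```text
scene
[[ 47  47  48  47  48  48  47  48  47  48  43]
 [ 49  49  48  46  48  47  45  47  49  48  47]
 [ 48  49  49  48  47  44  44  45  47  47  47]
 [ 48  50  54  59  61  58  50  44  47  48  48]
 [ 46  48  59  70  71  71  65  51  49  49  47]
 [ 45  48  50  55  60  60  53  49  50  51  49]
 [ 44  45  46  49  49  50  50  47  48  49  47]
 [ 49  43  42  46  46  50  46  48  48  49  47]
 [ 69  56  47  43  43  43  46  46  48  51  51]
 [ 74  72  66  54  46  46  44  46  47  54  80]
 [ 76  77  77  79  81  78  67  52  52  78 128]]
rim 263 [0.48718218 0.08110866 0.18835633] ((0.48483532667160034, 0.07348567247390747), 0.06665164232254028)
ear z 0.10643376007682179 local [-0.06311869 -0.04270846] [0.09587499 0.06195423]
[0.08371763 0.00678578]
[0.08194312 0.00904872]
[0.08016843 0.01131189]
top
[[ 96  72  67  51  44  45  44  46  49  69 116]
 [102  74  67  57  46  45  45  44  47  61 104]
 [102  72  65  55  51  48  47  46  45  61  97]
 [102  73  66  65  78  68  50  45  46  52  85]
 [105  75  78 104 121 113  81  49  45  50  78]
 [110  77  88 125 132 130 112  58  46  49  64]
 [110  77  87 125 131 125 102  54  44  47  60]
 [110  72  70  89 105  93  72  48  45  46  56]
 [109  71  62  59  65  58  53  50  53  61  71]
 [109  71  61  53  57  64  72  85  95 118 123]
 [104  72  71  89 105 119 123 127 128 132 134]]
rim 51 [0.46849285 0.02694153 0.1903602 ] ((0.479410320520401, 0.04753175750374794), 0.05584940314292908)
ear z 0.1057707432946032 local [-0.09525376 -0.05131691] [0.04173186 0.0091671 ]
[-0.07926451  0.00173262]
[-0.08016565 -0.00207688]
[-0.08106675 -0.00588618]
```

```bash
python3 -m crank '[{"jaw":1,"dx":-0.01,"dy":-0.08,"dz":0,"ax":0,"ay":0,"az":0},{"jaw":1,"dx":-0.02,"dy":-0.18,"dz":0,"ax":0,"ay":0,"az":0},{"jaw":1,"dx":-0.021,"dy":-0.238,"dz":0,"ax":0,"ay":0,"az":0},{"jaw":1,"dx":-0.021,"dy":-0.238,"dz":0.04,"ax":0,"ay":0,"az":0},{"jaw":1,"dx":-0.021,"dy":-0.238,"dz":0.07,"ax":0,"ay":0,"az":0},{"jaw":1,"dx":-0.021,"dy":-0.238,"dz":0.07,"ax":0,"ay":0,"az":0},{"jaw":1,"dx":-0.021,"dy":-0.238,"dz":0.07,"ax":0,"ay":0,"az":0}]'
python3 - <<'E'
from h import *
s=bot.observe();x=R.from_quat(s['orientation']).as_matrix();print(s['eef_pos'],x.round(4).tolist(),np.degrees(np.arctan2(x[1,0],x[0,0])),s['wrist_force'])
for n in("scene","top"):
    p,d=bot.snapshot(n); cv2.imwrite(f"pics/{n}2.png",p); np.save(n+"2.npy",d)
tcp=s['eef_pos']; a=np.radians(11.6); Rz=np.array([[np.cos(a),-np.sin(a)],[np.sin(a),np.cos(a)]])
for n in("scene","top"):
    p=cv2.imread(f"pics/{n}2.png"); h=cv2.cvtColor(p,cv2.COLOR_BGR2HSV); red=(((h[...,0]<8)|(h[...,0]>172))&(h[...,1]>150))
    c=cloud(n,np.load(n+"2.npy")); e=c[red&(c[...,2]<.095)&(c[...,2]>.07)&(np.hypot(c[...,0]-tcp[0],c[...,1]-tcp[1])<.12)]
    l=(e[:,:2]-tcp[:2])@Rz; k=abs(l[:,0])>.068
    print(n,len(e),l.min(0),l.max(0)); 
    for sg in(-1,1):
        k=l[:,0]*sg>.07
        if k.sum()>3: print(sg,k.sum(),l[k].min(0),l[k].max(0),l[k].mean(0))
p=cv2.imread("pics/top2.png");q=cv2.imread("pics/scene2.png")
cv2.imwrite("pics/c2.png",np.hstack([cv2.resize(p[180:260,230:310],(400,400),interpolation=2),cv2.resize(q[180:260,270:350],(400,400),interpolation=2)]))
E
```

```text
clock: 5.32
eef_pos: [0.5026, 0.0132, 0.2197]
orientation: [-0.101, 0.995, 0.0, -0.0]
wrist_force: [0.3, -0.6, -7.8]
gripper_width: 0.0149
gripper_force: 59.2
[0.50262832 0.01315826 0.21974067] [[-0.9795, -0.2016, -0.0002], [-0.2016, 0.9795, 0.0003], [0.0002, 0.0003, -1.0]] -168.3685016259057 [ 0.27748566 -0.60864919 -7.78483566]
scene 239 [-0.08998515 -0.04484274] [0.09684684 0.06193818]
1 89 [ 0.0703588  -0.02256908] [0.09684684 0.02851944] [0.08345985 0.00492214]
top 52 [-0.09438361 -0.05234897] [-0.00474444 -0.00821874]
-1 17 [-0.09438361 -0.02054911] [-0.07053114 -0.00821874] [-0.08351303 -0.01425304]
```

View pics/c2.png

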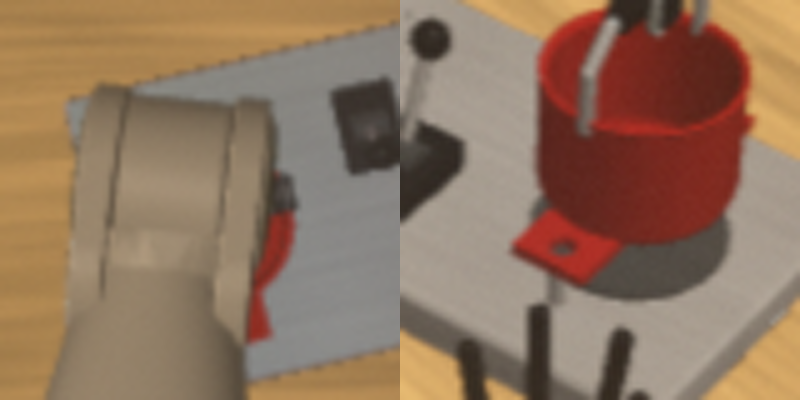

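The scene crop shows the +x ear hole at px (303.4,229.2) and the peg stub beneath it at about px (301.2,238). I'll check numerically whether the hole is laterally over the peg.

```bash
python3 - <<'E'
from h import *
q=cv2.imread("pics/scene2.png").astype(int); q0=cv2.imread("pics/scene0.png").astype(int)
print("hole G");print(q[225:234,298:310,1]); print("stub mean");print(q[234:244,294:310].mean(2).astype(int)); print("peg0");print(q0[228:246,294:310].mean(2).astype(int))
f,cx,cy,Rm,t,_=cam("scene"); 
def proj(p): c=Rm@np.array(p)+t; return np.array([cx+f*c[0]/c[2],cy+f*c[1]/c[2]])
a=np.radians(11.55); X=np.array([np.cos(a),np.sin(a)]);Y=np.array([-X[1],X[0]]); h=np.array([.5026,.0132])+.078*X
for z in(.088,.08,.073,.06,.045): print(z,proj([*h,z]).round(2))
print("px per m along X,Y",proj([*(h+.01*X),.073])-proj([*h,.073]),proj([*(h+.01*Y),.073])-proj([*h,.073]))
g=np.array([.5026,.0132])-.078*X
print("far peg pred",[proj([*g,z]).round(2) for z in(.073,.045)]); print(q0[203:216,322:338].mean(2).astype(int))
E
```

```text
hole G
[[48 49 48 49 48 48 46 42 41 41 40 37]
 [48 47 48 49 48 47 47 45 45 43 42 41]
 [48 49 47 49 45 44 46 46 49 47 48 46]
 [48 48 46 48 49 43 45 44 48 49 47 48]
 [51 51 53 62 65 57 46 45 49 47 48 49]
 [49 52 61 68 69 70 57 51 45 48 47 48]
 [45 48 48 52 55 52 49 49 46 49 46 49]
 [46 42 48 49 48 47 48 48 47 47 48 46]
 [71 51 41 42 46 47 49 46 48 46 46 48]]
stub mean
[[152 155 152 145 132  95  67  65  64  76  82  84  83  81  73  76]
 [155 154 153 154 148 117  90  80  72  66  64  72  76  73  74  74]
 [156 154 154 153 149 124  98 104 105  90  72  65  68  71  73  73]
 [153 155 155 155 151 124 100 107 122 134 113  88  76  68  70  71]
 [153 155 154 155 152 124 101 110 124 144 149 144 131 107  86  78]
 [155 155 154 150 147 117 100 110 125 143 153 154 152 147 145 132]
 [155 150 144 127 116 113 108 115 127 145 154 154 154 152 153 152]
 [150 120  80  62  58  82 123 138 148 155 155 155 155 154 154 151]
 [152 107  58  48  51  71 127 152 154 155 157 157 156 156 154 154]
 [149 100  51  43  47  67 127 155 158 157 157 158 156 157 156 154]]
peg0
[[150 143 108  76  75  74  75  75  73  76  76  74  77  
[... 1564 characters left out ...]
 155 155 156 155 149 152 158]
 [158 160 158 157 156 155 150 152 151 152 155 154 154 153 152 150]
 [155 157 156 157 156 153 133 129 145 151 154 156 154 152 156 154]
 [153 154 156 155 155 151 121 109 127 135 148 153 154 155 153 153]
 [153 152 153 151 153 149 117 101 116 133 149 155 155 154 154 153]
 [154 153 154 152 150 139 108 101 115 136 151 155 155 155 156 155]
 [153 153 155 154 153 136 109 101 114 133 150 155 155 155 153 156]
 [148 152 153 153 152 137 108 103 116 131 147 153 154 154 154 155]
 [119 137 147 149 149 134 108 105 120 143 151 153 153 154 154 155]
 [ 82  85  98 117 137 143 129 118 133 146 155 154 152 152 152 153]
 [ 76  76  78  83  95 118 136 145 151 152 153 154 154 153 151 153]]
```

```bash
python3 -m crank '[{"jaw":1,"dx":0.002,"dy":-0.004,"dz":0,"ax":0,"ay":0,"az":0},{"jaw":1,"dx":0.002,"dy":-0.004,"dz":0.015,"ax":0,"ay":0,"az":0},{"jaw":1,"dx":0.002,"dy":-0.004,"dz":0.03,"ax":0,"ay":0,"az":0},{"jaw":1,"dx":0.002,"dy":-0.004,"dz":0.04,"ax":0,"ay":0,"az":0},{"jaw":1,"dx":0.002,"dy":-0.004,"dz":0.05,"ax":0,"ay":0,"az":0},{"jaw":1,"dx":0.002,"dy":-0.004,"dz":0.05,"ax":0,"ay":0,"az":0}]'
```

```text
clock: 6.18
eef_pos: [0.5025, 0.0116, 0.207]
orientation: [-0.101, 0.995, 0.0, -0.0]
wrist_force: [-0.7, 0.6, -8.2]
gripper_width: 0.0149
gripper_force: 59.2
```

```bash
python3 -m crank '[{"jaw":1,"dx":0,"dy":0,"dz":0.015,"ax":0,"ay":0,"az":0},{"jaw":1,"dx":0,"dy":0,"dz":0.03,"ax":0,"ay":0,"az":0},{"jaw":1,"dx":0,"dy":0,"dz":0.045,"ax":0,"ay":0,"az":0},{"jaw":1,"dx":0,"dy":0,"dz":0.055,"ax":0,"ay":0,"az":0},{"jaw":1,"dx":0,"dy":0,"dz":0.06,"ax":0,"ay":0,"az":0},{"jaw":1,"dx":0,"dy":0,"dz":0.06,"ax":0,"ay":0,"az":0}]'
```

```text
clock: 6.92
eef_pos: [0.5025, 0.0116, 0.1922]
orientation: [-0.101, 0.995, 0.0, -0.0]
wrist_force: [0.6, -0.4, -8.6]
gripper_width: 0.0147
gripper_force: 59.2
```

```bash
python3 -m crank '[{"jaw":1,"dx":0,"dy":0,"dz":0.003,"ax":0,"ay":0,"az":0},{"jaw":1,"dx":0,"dy":0,"dz":0.006,"ax":0,"ay":0,"az":0},{"jaw":1,"dx":0,"dy":0,"dz":0.006,"ax":0,"ay":0,"az":0}]'
```

```text
clock: 7.3
eef_pos: [0.5027, 0.0116, 0.1911]
orientation: [-0.101, 0.995, 0.0, 0.0]
wrist_force: [-1.2, 0.4, -6.6]
gripper_width: 0.0145
gripper_force: 59.5
```

```bash
python3 -m crank '[{"jaw":1,"dx":0,"dy":0,"dz":0.003,"ax":0,"ay":0,"az":0},{"jaw":1,"dx":0,"dy":0,"dz":0.003,"ax":0,"ay":0,"az":0},{"jaw":1,"dx":0,"dy":0,"dz":0.003,"ax":0,"ay":0,"az":0}]'
```

```text
clock: 7.68
eef_pos: [0.5029, 0.0118, 0.1909]
orientation: [-0.101, 0.995, 0.0, 0.001]
wrist_force: [-2.8, 3.7, 3.5]
gripper_width: 0.0149
gripper_force: 60.8
```

```bash
python3 -m crank '[{"jaw":0,"dx":0,"dy":0,"dz":0,"ax":0,"ay":0,"az":0},{"jaw":0,"dx":0,"dy":0,"dz":0,"ax":0,"ay":0,"az":0},{"jaw":0,"dx":0,"dy":0,"dz":0,"ax":0,"ay":0,"az":0},{"jaw":0,"dx":0,"dy":0,"dz":0,"ax":0,"ay":0,"az":0},{"jaw":0,"dx":0,"dy":0,"dz":-0.1,"ax":0,"ay":0,"az":0},{"jaw":0,"dx":0,"dy":0,"dz":-0.25,"ax":0,"ay":0,"az":0},{"jaw":0,"dx":0,"dy":0,"dz":-0.4,"ax":0,"ay":0,"az":0},{"jaw":0,"dx":0,"dy":0,"dz":-0.4,"ax":0,"ay":0,"az":0}]'
python3 - <<'E'
from h import *
s=bot.observe(); q=R.from_quat(s['orientation']); x=q.as_matrix(); print(s['eef_pos'],np.degrees(np.arctan2(x[1,0],x[0,0])),s['joint_pos'].round(2))
p,d=bot.snapshot("scene"); c=cloud("scene",d); h=cv2.cvtColor(p,cv2.COLOR_BGR2HSV); red=((h[...,0]<8)|(h[...,0]>172))&(h[...,1]>150)&(np.hypot(c[...,0]-.5027,c[...,1]-.012)<.13)
e=c[red&(c[...,2]<.075)]; print("ear",len(e),np.median(e[:,2])); r=c[red&(c[...,2]>.13)]; print("rim z",np.percentile(r[:,2],[50,95,100]))
cv2.imwrite("pics/c3.png",cv2.resize(p[150:270,190:370],(720,480),interpolation=2))
E
```

```text
clock: 8.68
eef_pos: [0.5042, 0.0113, 0.2931]
orientation: [-0.101, 0.995, -0.001, 0.003]
wrist_force: [0.6, 0.5, 0.1]
gripper_width: 0.0856
gripper_force: 0.0
[0.50422168 0.011256   0.29312626] -168.41564162720388 [-0.14  0.16 -0.03  1.38 -0.   -0.34]
ear 366 0.06218734280040204
rim z [0.14020209 0.14693517 0.201639  ]
```

View pics/c3.png

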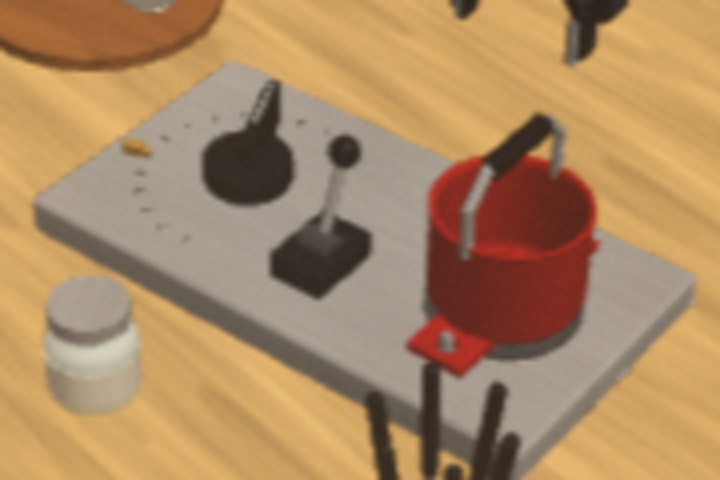

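The pot is home, with the peg tip visible through the near ear at crop (447,342). The gripper is clear. Next I'll measure the pointer and marker angles.

```bash
cat > dial.py <<'E'
from h import *
a=np.radians(11.46); S=np.array([.5303,-.1232]); Rz=np.array([[np.cos(a),-np.sin(a)],[np.sin(a),np.cos(a)]]); ax=S+Rz@[0,-.115]
dv=lambda l:np.arctan2(l[...,0],-l[...,1])
def look(save=None):
  for n in("scene","top"):
    p,d=bot.snapshot(n); c=cloud(n,d); h=cv2.cvtColor(p,cv2.COLOR_BGR2HSV).astype(int); l=(c[...,:2]-ax)@Rz; r=np.hypot(l[...,0],l[...,1])
    if save: cv2.imwrite(f"pics/{save}_{n}.png",p)
    m=(d>0)&(r<.13)&(c[...,2]>.081)&(c[...,2]<.1); q=l[m]
    if len(q)>8:
        v=cv2.fitLine(q.astype(np.float32),2,0,.01,.01).ravel(); s=np.sign(v[:2]@q.mean(0)); print(n,"pointer",len(q),"by centroid",dv(q.mean(0)),"line",dv(s*v[:2]),"off",np.cross(v[:2],v[2:]))
    m=(r>.075)&(r<.125)&(h[...,1]>95)&(h[...,0]>10)&(h[...,0]<30)&(c[...,2]>.045)&(abs(l[...,0])<.12)&(l[...,1]>-.118)
    if m.sum(): 
        y,x=np.nonzero(m); g=ray(n,x.mean(),y.mean(),.055)[:2]; k=(g-ax)@Rz; print(n,"marker",m.sum(),np.hypot(*k),dv(k),x.mean(),y.mean())
    dm=(d>0)&(r<.06)&(c[...,2]>.064)&(c[...,2]<.076); print(n,"disc centre local",(l[dm].min(0)+l[dm].max(0))/2, l[dm].max(0)-l[dm].min(0))
E
python3 -W ignore - <<'E'
from dial import *
look(); print("axis",ax)
E
```

```text
scene pointer 109 by centroid -2.4086167140235246 line 2.5240016022515643 off 0.019141883
scene marker 26 0.0951144357422609 0.27156701660381466 225.23076923076923 185.46153846153845
scene disc centre local [-0.0071226  0.00085  ] [0.09639245 0.07534008]
top pointer 99 by centroid -1.6054563422535955 line -0.7014930579598828 off 0.017320296
top marker 12 0.1014838864888776 0.3177279663167142 355.0 197.5
top disc centre local [-9.39367809e-03  7.78827672e-05] [0.09549443 0.07258805]
axis [ 0.55314863 -0.23590732]
```

```bash
sed -i 's/r<.13)&(c\[...,2\]>.081/r<.088)\&(c[...,2]>.079/' dial.py
python3 -W ignore - <<'E'
from dial import *
look()
for th in(-.85,-1.0,-1.15):
    P=ax+Rz@[.062*np.sin(th),-.062*np.cos(th)]; print(th,P,shift([*P,.16]), np.degrees(a+th)-90)
E
```

```text
scene pointer 98 by centroid -1.2431919111096175 line -1.1607967661441636 off 0.0022518905
scene marker 24 0.09422761759406179 0.2965319806062201 225.16666666666666 185.91666666666666
scene disc centre local [-0.00640985  0.00201664] [0.09818901 0.07839104]
top pointer 98 by centroid -1.1267007603897863 line -1.2167336783909968 off -0.002693558
top marker 11 0.10209644292506384 0.3204645606131125 355.09090909090907 197.36363636363637
top disc centre local [-0.00936995 -0.00028413] [0.09557498 0.07502826]
-0.85 [ 0.5156278  -0.28526507] [ 0.18329765 -1.17481085  0.51406804] -127.24141258611996
-1.0 [ 0.50867319 -0.27910379] [ 0.20560101 -1.14508205  0.51414475] -135.83577951308231
-1.15 [ 0.5027174  -0.27197241] [ 0.22321132 -1.11235409  0.5142135 ] -144.43014644004467
```

```bash
python3 -m crank '[{"jaw":0,"dx":0.05,"dy":-0.25,"dz":0,"ax":0,"ay":0,"az":-0.06},{"jaw":0,"dx":0.1,"dy":-0.5,"dz":0,"ax":0,"ay":0,"az":-0.13},{"jaw":0,"dx":0.15,"dy":-0.75,"dz":0.1,"ax":0,"ay":0,"az":-0.194},{"jaw":0,"dx":0.2,"dy":-1.0,"dz":0.2,"ax":0,"ay":0,"az":-0.194},{"jaw":0,"dx":0.2,"dy":-1.0,"dz":0.2,"ax":0,"ay":0,"az":-0.194},{"jaw":0,"dx":0.2,"dy":-1.0,"dz":0.2,"ax":0,"ay":0,"az":-0.194}]'
python3 - <<'E'
from dial import *
s=bot.observe();x=R.from_quat(s['orientation']).as_matrix();print(np.degrees(np.arctan2(x[1,0],x[0,0])),s['joint_pos'].round(2))
th=-1.18;P=ax+Rz@[.062*np.sin(th),-.062*np.cos(th)]; print(P,shift([*P,.16]),shift([*P,.072]))
E
```

```text
clock: 9.68
eef_pos: [0.503, -0.2435, 0.2386]
orientation: [-0.29, 0.957, 0.001, -0.001]
wrist_force: [-0.4, -0.3, -0.9]
gripper_width: 0.0852
gripper_force: 0.0
-146.28489063319307 [-0.59  0.29 -0.    1.29  0.   -1.18]
[ 0.50165831 -0.27044348] [ 0.06388844 -0.08771937  0.31431583] [ 0.06361624 -0.08881346  0.66631403]
```

```bash
python3 -m crank '[{"jaw":0,"dx":0.064,"dy":-0.088,"dz":0.1,"ax":0,"ay":0,"az":0},{"jaw":0,"dx":0.064,"dy":-0.088,"dz":0.25,"ax":0,"ay":0,"az":0},{"jaw":0,"dx":0.064,"dy":-0.088,"dz":0.4,"ax":0,"ay":0,"az":0},{"jaw":0,"dx":0.064,"dy":-0.088,"dz":0.5,"ax":0,"ay":0,"az":0},{"jaw":0,"dx":0.064,"dy":-0.088,"dz":0.6,"ax":0,"ay":0,"az":0},{"jaw":0,"dx":0.064,"dy":-0.088,"dz":0.67,"ax":0,"ay":0,"az":0},{"jaw":0,"dx":0.064,"dy":-0.088,"dz":0.67,"ax":0,"ay":0,"az":0}]'
python3 -m crank '[{"jaw":1,"dx":0,"dy":0,"dz":0,"ax":0,"ay":0,"az":0},{"jaw":1,"dx":0,"dy":0,"dz":0,"ax":0,"ay":0,"az":0},{"jaw":1,"dx":0,"dy":0,"dz":0,"ax":0,"ay":0,"az":0},{"jaw":1,"dx":0,"dy":0,"dz":0,"ax":0,"ay":0,"az":0},{"jaw":1,"dx":0,"dy":0,"dz":0,"ax":0,"ay":0,"az":0},{"jaw":1,"dx":0,"dy":0,"dz":0,"ax":0,"ay":0,"az":0}]'
python3 -W ignore - <<'E'
from dial import *
s=bot.observe();x=R.from_quat(s['orientation']).as_matrix();y=np.arctan2(x[1,0],x[0,0]);print(np.degrees(y),s['moment'])
l=Rz.T@(s['eef_pos'][:2]-ax); th=y+np.pi/2-a; print("dial by tool",th,"by pos",dv(l),"r",np.hypot(*l))
tgt=.312; f=np.linspace(0,tgt-th,14)[1:]; r=np.hypot(*l)
for k in f: print((r*(np.cos(k)-1)/.25).round(3),(-r*np.sin(k)/.25).round(3),(-k/2).round(3))
E
```

```text
clock: 10.55
eef_pos: [0.5024, -0.2681, 0.072]
orientation: [-0.292, 0.956, 0.001, -0.001]
wrist_force: [-0.3, -0.0, 1.1]
gripper_width: 0.0851
gripper_force: 0.0
clock: 11.3
eef_pos: [0.5026, -0.2704, 0.073]
orientation: [-0.291, 0.957, 0.0, 0.0]
wrist_force: [-1.5, 1.7, 5.6]
gripper_width: 0.013
gripper_force: 59.1
-146.1675274981661 [0.40679579 0.38230357 0.2124365 ]
dial by tool -1.1803230198260017 by pos -1.1718688120372631 r 0.06118786060111392
-0.002 -0.028 -0.057
-0.006 -0.056 -0.115
-0.014 -0.083 -0.172
-0.025 -0.108 -0.23
-0.039 -0.133 -0.287
-0.056 -0.156 -0.344
-0.075 -0.176 -0.402
-0.096 -0.194 -0.459
-0.119 -0.21 -0.517
-0.144 -0.223 -0.574
-0.171 -0.233 -0.631
-0.198 -0.24 -0.689
-0.226 -0.244 -0.746
```

```bash
python3 -m crank '[{"jaw":1,"dx":-0.002,"dy":-0.028,"dz":0,"ax":0,"ay":0,"az":-0.057},{"jaw":1,"dx":-0.006,"dy":-0.056,"dz":0,"ax":0,"ay":0,"az":-0.115},{"jaw":1,"dx":-0.014,"dy":-0.083,"dz":0,"ax":0,"ay":0,"az":-0.172},{"jaw":1,"dx":-0.025,"dy":-0.108,"dz":0,"ax":0,"ay":0,"az":-0.23},{"jaw":1,"dx":-0.039,"dy":-0.133,"dz":0,"ax":0,"ay":0,"az":-0.287},{"jaw":1,"dx":-0.056,"dy":-0.156,"dz":0,"ax":0,"ay":0,"az":-0.344},{"jaw":1,"dx":-0.075,"dy":-0.176,"dz":0,"ax":0,"ay":0,"az":-0.402},{"jaw":1,"dx":-0.096,"dy":-0.194,"dz":0,"ax":0,"ay":0,"az":-0.459},{"jaw":1,"dx":-0.119,"dy":-0.21,"dz":0,"ax":0,"ay":0,"az":-0.517},{"jaw":1,"dx":-0.144,"dy":-0.223,"dz":0,"ax":0,"ay":0,"az":-0.574},{"jaw":1,"dx":-0.171,"dy":-0.233,"dz":0,"ax":0,"ay":0,"az":-0.631},{"jaw":1,"dx":-0.198,"dy":-0.24,"dz":0,"ax":0,"ay":0,"az":-0.689},{"jaw":1,"dx":-0.226,"dy":-0.244,"dz":0,"ax":0,"ay":0,"az":-0.746},{"jaw":1,"dx":-0.226,"dy":-0.244,"dz":0,"ax":0,"ay":0,"az":-0.746},{"jaw":1,"dx":-0.226,"dy":-0.244,"dz":0,"ax":0,"ay":0,"az":-0.746}]'
python3 -W ignore - <<'E'
from dial import *
s=bot.observe();x=R.from_quat(s['orientation']).as_matrix();y=np.arctan2(x[1,0],x[0,0])
l=Rz.T@(s['eef_pos'][:2]-ax); print("dial by tool",y+np.pi/2-a,"by pos",dv(l),"r",np.hypot(*l),s['moment'])
E
python3 -m crank '[{"jaw":0,"dx":0,"dy":0,"dz":0,"ax":0,"ay":0,"az":0},{"jaw":0,"dx":0,"dy":0,"dz":0,"ax":0,"ay":0,"az":0},{"jaw":0,"dx":0,"dy":0,"dz":0,"ax":0,"ay":0,"az":0},{"jaw":0,"dx":0,"dy":0,"dz":0,"ax":0,"ay":0,"az":0},{"jaw":0,"dx":0,"dy":0,"dz":-0.2,"ax":0,"ay":0,"az":0},{"jaw":0,"dx":0,"dy":0,"dz":-0.4,"ax":0,"ay":0,"az":0},{"jaw":0,"dx":0,"dy":0,"dz":-0.6,"ax":0,"ay":0,"az":0},{"jaw":0,"dx":-0.2,"dy":0.1,"dz":-0.7,"ax":0,"ay":0,"az":0},{"jaw":0,"dx":-0.4,"dy":0.3,"dz":-0.7,"ax":0,"ay":0,"az":0},{"jaw":0,"dx":-0.4,"dy":0.4,"dz":-0.7,"ax":0,"ay":0,"az":0},{"jaw":0,"dx":-0.4,"dy":0.4,"dz":-0.7,"ax":0,"ay":0,"az":0}]'
python3 -W ignore - <<'E'
from dial import *
look("d4")
P={n:cv2.imread(f"pics/d4_{n}.png") for n in("scene","top")}
cv2.imwrite("pics/c4.png",np.hstack([cv2.resize(P["top"][170:250,300:380],(400,400),interpolation=2),cv2.resize(P["scene"][160:240,200:280],(400,400),interpolation=2)]))
E
```

```text
clock: 13.18
eef_pos: [0.583, -0.2889, 0.073]
orientation: [0.863, -0.505, -0.001, -0.0]
wrist_force: [-2.9, 3.8, 6.7]
gripper_width: 0.013
gripper_force: 59.5
dial by tool 0.3119476983951439 by pos 0.3135344437459863 r 0.06086148822724483 [0.72843282 0.60144482 0.1346696 ]
clock: 14.55
eef_pos: [0.4459, -0.2516, 0.2482]
orientation: [0.862, -0.506, 0.0, 0.0]
wrist_force: [-0.3, 0.2, 1.6]
gripper_width: 0.0853
gripper_force: 0.0
scene pointer 138 by centroid 0.4757133841224073 line 0.3051801698165754 off 0.005455856
scene marker 187 0.789858086949047 -0.9655042262505495 266.14438502673795 83.85561497326204
scene disc centre local [ 0.00217597 -0.00540205] [0.0795566  0.09244129]
top pointer 83 by centroid 0.32829426348873914 line 0.313009808499078 off 0.000512355
top marker 36 0.17444334161128777 -0.35929949773325526 376.6111111111111 215.97222222222223
top disc centre local [1.97460374e-03 3.15410405e-05] [0.07042504 0.07468121]
```

View pics/c4.png

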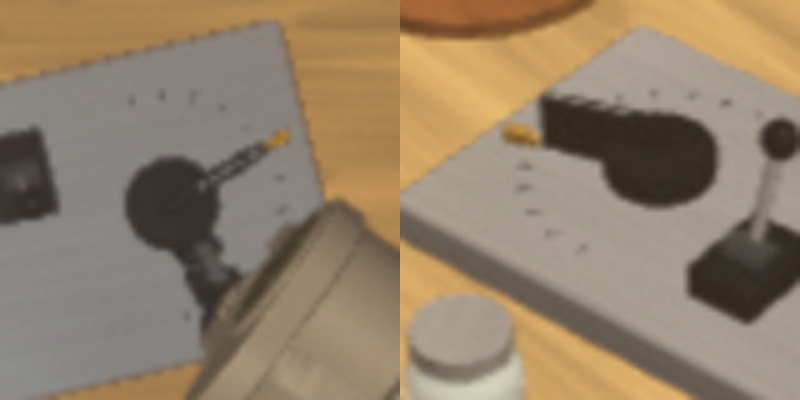

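The pointer lines up with the brass marker in both views: top crop line (200,188)–(265,148) to marker (280,140). Next is the lever ball, at scene px (276,188).

```bash
python3 - <<'E'
from dial import *
n="scene"; d=ray(n,276,187.8,0.); f,cx,cy,Rm,t,_=cam(n); o=-Rm.T@t; yv=Rz[:,1]
e=d-o; s=((S-o[:2])@yv)/(e[:2]@yv); b=o+s*e; print("ball",b,"local",Rz.T@(b[:2]-S))
s=bot.observe();x=R.from_quat(s['orientation']).as_matrix();print(np.degrees(np.arctan2(x[1,0],x[0,0])),s['joint_pos'].round(2),x.round(2).tolist())
for L in((-.06,0,.20),(-.045,0,.1),(.06,0,.1)):
    P=S+Rz@L[:2]; print(L,P,shift([*P,L[2]]))
E
```

```text
ball [ 0.54725444 -0.11976291  0.13839413] local [1.72993204e-02 3.07712649e-18]
-60.74111373780446 [-0.67  0.19 -0.1   1.28  0.   -2.75] [[0.49, -0.87, 0.0], [-0.87, -0.49, -0.0], [0.0, -0.0, -1.0]]
(-0.06, 0, 0.2) [ 0.47149618 -0.13512103] [-0.36194579 -0.31044548  0.19171607]
(-0.045, 0, 0.1) [ 0.48619714 -0.13214077] [-0.34410021 -0.36719296  0.59179264]
(0.06, 0, 0.1) [ 0.58910382 -0.11127897] [-0.21571605 -0.76708947  0.59233202]
```

```bash
python3 -m crank '[{"jaw":1,"dx":-0.1,"dy":-0.1,"dz":0,"ax":0,"ay":0,"az":0.08},{"jaw":1,"dx":-0.25,"dy":-0.2,"dz":0.05,"ax":0,"ay":0,"az":0.155},{"jaw":1,"dx":-0.36,"dy":-0.31,"dz":0.1,"ax":0,"ay":0,"az":0.155},{"jaw":1,"dx":-0.36,"dy":-0.31,"dz":0.19,"ax":0,"ay":0,"az":0.155},{"jaw":1,"dx":-0.36,"dy":-0.31,"dz":0.35,"ax":0,"ay":0,"az":0.155},{"jaw":1,"dx":-0.36,"dy":-0.31,"dz":0.488,"ax":0,"ay":0,"az":0.155},{"jaw":1,"dx":-0.36,"dy":-0.31,"dz":0.488,"ax":0,"ay":0,"az":0.155},{"jaw":1,"dx":-0.36,"dy":-0.31,"dz":0.488,"ax":0,"ay":0,"az":0.155}]'
python3 - <<'E'
from dial import *
s=bot.observe();x=R.from_quat(s['orientation']).as_matrix();print(np.degrees(np.arctan2(x[1,0],x[0,0])),Rz.T@(s['eef_pos'][:2]-S))
for X in(.03,.06): print(shift([*(S+Rz@[X,0]),.126]))
E
```

```text
clock: 15.65
eef_pos: [0.4722, -0.1354, 0.1264]
orientation: [0.775, -0.632, 0.0, -0.0]
wrist_force: [0.6, -0.9, 0.3]
gripper_width: -0.0003
gripper_force: 0.0
-78.4353322187643 [-0.05934188 -0.00037271]
[-0.00083865 -0.35736823  0.00183216]
[-0.00061943 -0.47736799  0.00193474]
```

```bash
python3 -m crank '[{"jaw":1,"dx":0,"dy":-0.05,"dz":0,"ax":0,"ay":0,"az":0},{"jaw":1,"dx":0,"dy":-0.1,"dz":0,"ax":0,"ay":0,"az":0},{"jaw":1,"dx":0,"dy":-0.15,"dz":0,"ax":0,"ay":0,"az":0},{"jaw":1,"dx":0,"dy":-0.2,"dz":0,"ax":0,"ay":0,"az":0},{"jaw":1,"dx":0,"dy":-0.25,"dz":0,"ax":0,"ay":0,"az":0},{"jaw":1,"dx":0,"dy":-0.3,"dz":0,"ax":0,"ay":0,"az":0},{"jaw":1,"dx":0,"dy":-0.35,"dz":0,"ax":0,"ay":0,"az":0},{"jaw":1,"dx":0,"dy":-0.38,"dz":0,"ax":0,"ay":0,"az":0},{"jaw":1,"dx":0,"dy":-0.41,"dz":0,"ax":0,"ay":0,"az":0},{"jaw":1,"dx":0,"dy":-0.41,"dz":0,"ax":0,"ay":0,"az":0}]'
python3 - <<'E'
from dial import *
s=bot.observe();print(Rz.T@(s['eef_pos'][:2]-S),Rz.T@s['wrist_force'][:2])
E
```

```text
clock: 16.9
eef_pos: [0.5717, -0.1143, 0.125]
orientation: [0.775, -0.632, -0.0, -0.0]
wrist_force: [0.5, 0.2, 0.6]
gripper_width: -0.0001
gripper_force: 0.0
[0.04237686 0.00045629] [0.47347408 0.06242747]
```

```bash
python3 -m crank '[{"jaw":1,"dx":0,"dy":-0.03,"dz":0,"ax":0,"ay":0,"az":0},{"jaw":1,"dx":0,"dy":-0.06,"dz":0,"ax":0,"ay":0,"az":0},{"jaw":1,"dx":0,"dy":-0.06,"dz":0,"ax":0,"ay":0,"az":0}]'
python3 - <<'E'
from dial import *
s=bot.observe();print(Rz.T@(s['eef_pos'][:2]-S),Rz.T@s['wrist_force'][:2])
look("d5"); p=cv2.imread("pics/d5_scene.png"); cv2.imwrite("pics/c5.png",cv2.resize(p[140:260,200:360],(640,480),interpolation=2))
E
```

```text
clock: 17.27
eef_pos: [0.5867, -0.1115, 0.1253]
orientation: [0.775, -0.632, 0.0, -0.0]
wrist_force: [0.4, -0.5, 0.2]
gripper_width: 0.0006
gripper_force: 0.0
[0.05759818 0.00022629] [ 0.32977926 -0.55665675]
scene pointer 120 by centroid 0.46751300230816284 line 0.29635211288682684 off 0.00612404
scene marker 110 0.4859811785425964 -0.834853540323481 245.6 118.06363636363636
scene disc centre local [ 0.00355684 -0.00743357] [0.07158027 0.09432615]
top pointer 85 by centroid 0.3085595293082364 line 0.3363175085875103 off -0.00087148603
top marker 23 0.10085012282594065 1.092621471324992 339.6521739130435 186.56521739130434
top disc centre local [7.96472917e-05 1.38320519e-04] [0.07413219 0.07422185]
```

View pics/c5.png

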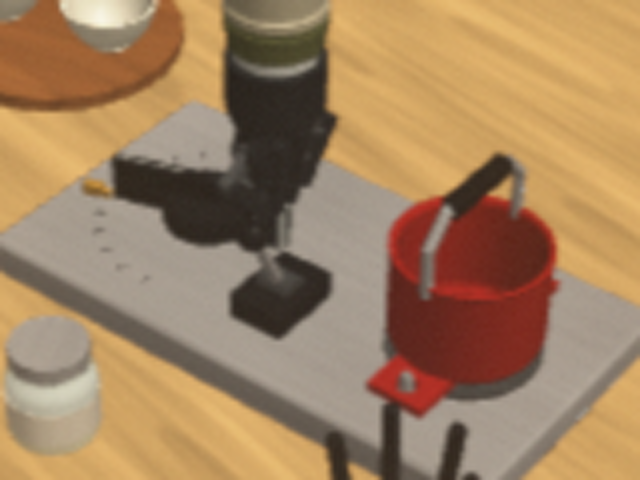

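The rod now leans toward +x, with the ball at about crop (257,237). I'll keep pushing to the stop.

```bash
python3 -m crank '[{"jaw":1,"dx":0,"dy":-0.02,"dz":0,"ax":0,"ay":0,"az":0},{"jaw":1,"dx":0,"dy":-0.04,"dz":0,"ax":0,"ay":0,"az":0},{"jaw":1,"dx":0,"dy":-0.04,"dz":0,"ax":0,"ay":0,"az":0}]'
python3 -c "
from dial import *
s=bot.observe();print(Rz.T@(s['eef_pos'][:2]-S),Rz.T@s['wrist_force'][:2])"
```

```text
clock: 17.75
eef_pos: [0.5909, -0.1105, 0.1253]
orientation: [0.774, -0.633, -0.003, 0.004]
wrist_force: [-16.9, -4.4, 9.0]
gripper_width: 0.0002
gripper_force: 8.4
[0.06196216 0.00042993] [-17.40741587  -0.9104971 ]
```

```bash
python3 -m crank '[{"jaw":1,"dx":0,"dy":0.1,"dz":0,"ax":0,"ay":0,"az":0},{"jaw":1,"dx":0,"dy":0.25,"dz":0,"ax":0,"ay":0,"az":0},{"jaw":1,"dx":0,"dy":0.45,"dz":-0.1,"ax":0,"ay":0,"az":0},{"jaw":1,"dx":0,"dy":0.6,"dz":-0.3,"ax":0,"ay":0,"az":0},{"jaw":1,"dx":0,"dy":0.7,"dz":-0.5,"ax":0,"ay":0,"az":0},{"jaw":1,"dx":0,"dy":0.7,"dz":-0.5,"ax":0,"ay":0,"az":0},{"jaw":1,"dx":0,"dy":0.7,"dz":-0.5,"ax":0,"ay":0,"az":0}]'
python3 - <<'E'
from dial import *
look("d6"); p=cv2.imread("pics/d6_scene.png"); t=cv2.imread("pics/d6_top.png")
cv2.imwrite("pics/c6.png",np.hstack([cv2.resize(p[140:260,200:360],(480,360),interpolation=2),cv2.resize(t[160:280,230:330],(300,360),interpolation=2)]))
E
```

```text
clock: 18.62
eef_pos: [0.4249, -0.1448, 0.2505]
orientation: [0.775, -0.633, 0.001, -0.0]
wrist_force: [-0.2, -0.8, -0.0]
gripper_width: 0.0003
gripper_force: 0.0
scene pointer 135 by centroid 0.4686009530862564 line 0.31096215409957956 off 0.0049445527
scene marker 206 0.8412809645513499 -1.0404926632285385 280.6990291262136 79.45145631067962
scene disc centre local [ 0.00080355 -0.00678956] [0.0795389  0.09430634]
top pointer 86 by centroid 0.3272924934610484 line 0.31097682884644906 off 0.00052897446
top marker 11 0.10170043467793335 0.31428644128750527 355.09090909090907 197.54545454545453
top disc centre local [ 3.90021254e-05 -3.49725962e-04] [0.0740681  0.07515201]
```

View pics/c6.png

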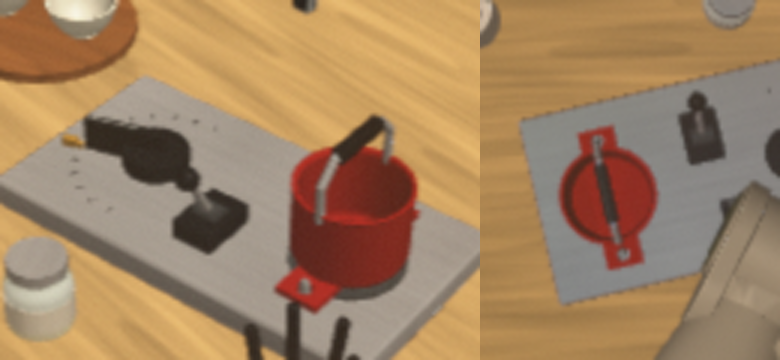

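The lever leans fully to +x, with the ball at crop (186,179). The pot sits over both pegs, the pointer (0.311) matches the marker (0.314) and the robot is clear.

```bash
python3 -c "
from h import *
print(bot.sign_off())"
```

```text
the job is handed in; nothing more can be done
None
```

I handed the job in after about 19 s of robot time: the pot is seated over both pegs and let go, the dial pointer lines up with the marker (measured within about 0.01 rad), and the lever is against its far stop; sign-off returned no verdict.

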